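# Socket set back on its board by size

## Task

Put the four loose steel wrench sockets away on the plywood socket board in order of size: the largest on the rubber pad next to the board's steel handle, then one to a pad, each smaller than the last, down to the smallest on the pad farthest from the handle. Stand each upright, open hexagon up, in the middle of its pad, without knocking any of them over, and leave the roll of black tape and the brass knob where they are.

Things in the scene. Friction and masses are not known exactly. Their poses are not given: they have to be found in the camera images.
- socket_46_center (a point): the largest of four plain steel wrench sockets standing upright on the bench: a solid cylinder 46 mm in diameter and 50 mm tall, with a dark hexagonal hole in its top face. The point is its centre, 25 mm above its underside; its z axis points up along the socket.
- socket_38_center (a point): the second largest of four plain steel wrench sockets standing upright on the bench: a solid cylinder 38 mm in diameter and 46 mm tall, with a dark hexagonal hole in its top face. The point is its centre, 23 mm above its underside; its z axis points up along the socket.
- socket_30_center (a point): the second smallest of four plain steel wrench sockets standing upright on the bench: a solid cylinder 30 mm in diameter and 42 mm tall, with a dark hexagonal hole in its top face. The point is its centre, 21 mm above its underside; its z axis points up along the socket.
- socket_22_center (a point): the smallest of four plain steel wrench sockets standing upright on the bench: a solid cylinder 22 mm in diameter and 38 mm tall, with a dark hexagonal hole in its top face. The point is its centre, 19 mm above its underside; its z axis points up along the socket.
- pad_1: round dark rubber pad, 54 mm in diameter, the one nearest to the handle among four in a row (58 mm from centre to centre) on the fixed plywood socket board (265 x 78 mm, 10 mm thick, lying flat on the bench in any direction). Origin: centre of the pad's top face, 12 mm above the bench and 2 mm above the board; its x axis points along the row towards the handle end. The handle is a steel bow 22 mm high above the board, across its end, 44 mm from this pad's centre.
- pad_2: round dark rubber pad, 54 mm in diameter, the one second from the handle among four in a row (58 mm from centre to centre) on the fixed plywood socket board (265 x 78 mm, 10 mm thick, lying flat on the bench in any direction). Origin: centre of the pad's top face, 12 mm above the bench and 2 mm above the board; its x axis points along the row towards the handle end.
- pad_3: round dark rubber pad, 54 mm in diameter, the one third from the handle among four in a row (58 mm from centre to centre) on the fixed plywood socket board (265 x 78 mm, 10 mm thick, lying flat on the bench in any direction). Origin: centre of the pad's top face, 12 mm above the bench and 2 mm above the board; its x axis points along the row towards the handle end.
- pad_4: round dark rubber pad, 54 mm in diameter, the one farthest from the handle among four in a row (58 mm from centre to centre) on the fixed plywood socket board (265 x 78 mm, 10 mm thick, lying flat on the bench in any direction). Origin: centre of the pad's top face, 12 mm above the bench and 2 mm above the board; its x axis points along the row towards the handle end.
- black_tape: roll of black tape, 64 mm across and 19 mm high, lying flat on the bench; a bystander, to be left where it is. Origin: centre of its underside.
- brass_knob: brass furniture knob, 56 mm across and 46 mm high, standing on the bench; a bystander, to be left where it is. Origin: centre of its underside.
Mind the look-alikes: they are no part of the job. Leave any green look-alike of the part that bears socket_30_center alone. What is shaped like the part that bears socket_46_center but green is not meant.

How it is judged:
At the end, for the whole second after the job is handed in: Each socket stands upright (within 0.1 rad) and at rest on its own pad, largest nearest the handle to smallest farthest from it, its centre within 14 mm of the pad's centre horizontally and its underside within 4 mm of the pad's top face (horizontal distance between socket_46_center and pad_1 below 0.014 m and angle between each of socket_46_center, socket_38_center, socket_30_center, socket_22_center's own z axis and vertical below 0.1 rad and z of socket_46_center in the frame of pad_1 between 0.021 and 0.029 m and linear speed of each of socket_46, socket_38, socket_30, socket_22 below 0.02 m/s and horizontal distance between socket_38_center and pad_2 below 0.014 m and z of socket_38_center in the frame of pad_2 between 0.019 and 0.027 m and horizontal distance between socket_30_center and pad_3 below 0.014 m and z of socket_30_center in the frame of pad_3 between 0.017 and 0.025 m and horizontal distance between socket_22_center and pad_4 below 0.014 m and z of socket_22_center in the frame of pad_4 between 0.015 and 0.023 m); the robot touches nothing.
It fails at once if a socket is knocked over (angle between any of socket_46_center, socket_38_center, socket_30_center, socket_22_center's own z axis and vertical above 0.8 rad).
It fails at once if the black tape is moved more than 20 mm (distance of black_tape from where it was at the start of the episode above 0.02 m).
It fails at once if the brass knob is moved more than 20 mm (distance of brass_knob from where it was at the start of the episode above 0.02 m).
It also fails if it takes over 96 s, if anything falls off the work surface, if the arm or the gripper's body presses on something with over 40 N, if the wrist force passes 120 N, or if a joint passes its speed limit or range.

## Robot

A 7-joint arm with a two-finger parallel gripper is mounted at the origin on a cart in front of the work surface, level with it; the furniture and walls round the work are solid. World frame = base frame: x ahead of the robot, y to its left, z up, the work surface at z = 0. Lengths are in m, angles in rad, forces in N, time in s.
With the tool pointing down it reaches from about 0.4 to 0.875 m from the base axis. Payload 6.5 kg.
Tool frame: the origin (TCP) lies at the very end of the fingers, on their centre line; the grasp point (between the pads) lies 19 mm behind it; z points along the fingers, y is the line along which they close (so a half turn about z gives the same grasp; the last joint's range is limited). The gripper opens to 88 mm and grips with 3 to 60 N. Pads are 18 mm wide; open, the fingers measure 123 mm over their backs; the gripper's body (75 mm by 187 mm) begins 45 mm behind the grasp point.
Start: joints at [1.254, 0.536, -0.004, 1.538, 0.003, 1.067, -0.071], TCP at [0.161, -0.63, 0.209] pointing down, gripper open.
Joint ranges: [-2.7, 2.7], [-0.37, 2.16], [-1.27, 1.26], [0.24, 2.4], [-1.31, 4.45], [0.19, 1.91], [-2.76, 2.76]. Speed limits (rad/s): [2.39, 2.39, 3.14, 3.14, 3.14, 3.14, 3.14].

## Interface

Orientations are given as a rotation vector (axis times angle).
In Python, from rig import arm, get_image gives the robot as it stands.
- The arm moves only by the shell command python3 -m creep 'ROWS' [OPENING]. ROWS is JSON, one flat list of numbers, 4 for each row, row after row: the shift along the tool's x, y, z in cm, then the turn about the tool's z in degrees. In form: [x, y, z, turn, x, y, z, turn, ...]. A call has 1 to 8 rows; each row is the pose to reach, as a shift and turn from the pose commanded when the call began, along the tool's axes at that moment; what a row does not reach only later rows make up. A row lasts 1/12 s, in which the tool goes at most 41.7 mm and 7.16 degrees, less where a joint would pass 70% of its speed; a pose out of reach is approached as far as the arm can. A call with a gripper value outside its range is refused whole. OPENING is the finger opening in cm, from 0 to 8.81, set as the call begins (- or left out, the last holds). The fingers move at their own pace and stop on an object; the grip force is fixed at half the most. Time passes only in rows, so rows that repeat a pose let the fingers close. It gives the time, the measured TCP pose, the force, the opening and the grip force at its end, in the units of the state.
- arm.state(): the state, without advancing time (a new reading comes with each control period).
- get_image(name): name is "scene" or "top" or "wrist"; returns a dict with "pixels" (400x640x3 uint8, red, green, blue), "fx", "fy", "cx", "cy" (pixels), "D" ([k1, k2, p1, p2, k3] as OpenCV has them; the pictures are not rectified), "xyz" and "attitude" of the camera in the world. Camera axes: x right, y down, z forward; pixel columns grow to the right and rows downward; lengths in m; the calibration is good to about 2 mm. A picture is of the moment at which its call begins. There is no depth.
- arm.sign_off(): hands the job in; it is judged then, once.
The state is a dict: "time": time; "joints": joint angles; "joint_vel": joint speeds; "joint_efforts": joint torques, N m; "tcp_pos": TCP position; "ee_rot": TCP orientation; "contact_force": force on the tool from outside, world axes, zero at the start; "wrist_torque": the same for the moment, N m; "finger_gap": opening from 0.0 (shut) to 1.0 (fully open); "grasp_force": force on a finger pad.
Only numpy, scipy, OpenCV 4.12 (cv2) and the standard library are available. Lean on these libraries where they do the work, as an engineer would, in place of code of your own. Each camera call takes 0.05 s, during which the arm holds its last target. There are 200 camera calls.

## Working session

There is one attempt and no reset: what is moved stays moved. The work goes in short steps, Python scripts to look and compute and a shell command to move; the robot and the scene stay as the last step left them, time stands still between calls to the robot, and variables do not carry over. Pictures are saved under pics/ and viewed, at most 14 in all, crops included, and the job is handed in when it is done.

```bash
ls; mkdir -p pics; python3 - <<'E'
from rig import arm,get_image
import cv2
for n in("scene","top"):
    g=get_image(n); cv2.imwrite(f"pics/{n}0.png",g["pixels"][:,:,::-1]); print({k:v for k,v in g.items() if k!="pixels"})
print(arm.state())
E
```

```text
pics
{'fx': 508.6055310125633, 'fy': 508.6055310125633, 'cx': 331.4354524625068, 'cy': 198.6053801224515, 'D': array([-0.12083307,  0.        ,  0.        ,  0.        ,  0.        ]), 'xyz': array([-0.03216337,  0.84966506,  0.66023154]), 'attitude': array([-0.82119998,  2.3791918 , -1.33299477])}
{'fx': 479.6207320563533, 'fy': 479.6207320563533, 'cx': 325.78773541913574, 'cy': 204.99669659989024, 'D': array([-0.08437346,  0.        ,  0.        ,  0.        ,  0.        ]), 'xyz': array([0.45592493, 0.05185557, 1.27930521]), 'attitude': array([-2.13394451,  2.18164494, -0.08656325])}
{'time': 0.1, 'joints': array([ 1.25382696,  0.53708369, -0.00444221,  1.53873055,  0.00258413,
        1.067293  , -0.07119422]), 'joint_vel': array([ 1.48614682e-03, -1.29241667e-04,  9.02000149e-04, -3.17950411e-03,
        1.80293565e-03, -9.03534875e-04,  9.49615378e-05]), 'joint_efforts': array([ 2.87360213e-03, -5.72083998e+01,  9.94006097e-01, -2.52231252e+01,
       -5.62126643e-02,  1.34754635e-02, -4.99234659e-06]), 'tcp_pos': array([ 0.16114635, -0.62911172,  0.2079481 ]), 'ee_rot': array([-3.11544536e+00, -3.92804369e-01,  4.45487509e-04]), 'contact_force': array([ 0.36412675, -0.19543201,  0.62697801]), 'wrist_torque': array([ 0.07410949, -0.06124034, -0.02255869]), 'grasp_force': 0.0, 'finger_gap': 0.9979275791035599}
```

View pics/top0.png

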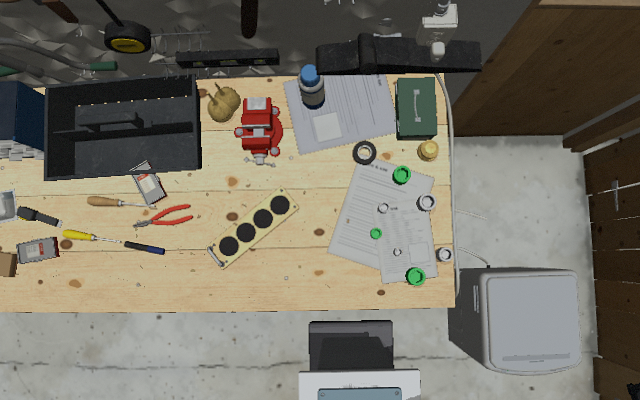

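View pics/scene0.png

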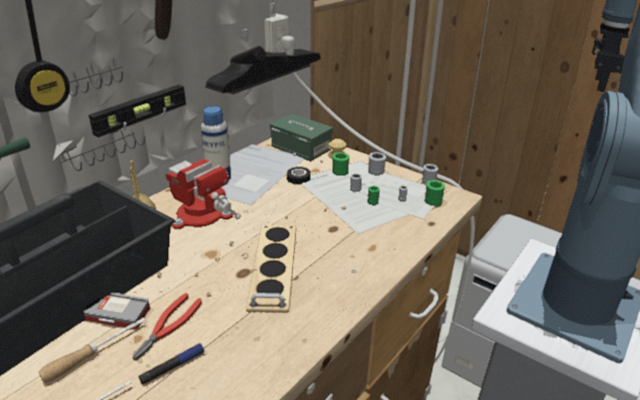

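The top view shows steel sockets at (427,202), (445,254), (383,208) and (397,252). The green look-alikes to avoid are at (402,174), (376,233) and (416,276). The pads run from (229,245), next to the handle at (217,255), through (246,232) and (263,218) to (280,205). The tape is at (364,152) and the knob at (429,150). Next I'll check one close crop and measure.

```bash
cat > h.py <<'E'
import numpy as np,cv2
from scipy.spatial.transform import Rotation as R
from rig import arm,get_image
def ray(g,uv,z):
    K=np.array([[g["fx"],0,g["cx"]],[0,g["fy"],g["cy"]],[0,0,1]])
    p=cv2.undistortPoints(np.array(uv,float).reshape(-1,1,2),K,g["D"])[:,0]
    d=np.c_[p,np.ones(len(p))]@R.from_rotvec(g["attitude"]).as_matrix().T
    c=np.array(g["xyz"]); return c+d*((np.array(z)-c[2])/d[:,2])[:,None]
def proj(g,P):
    K=np.array([[g["fx"],0,g["cx"]],[0,g["fy"],g["cy"]],[0,0,1]])
    r=R.from_rotvec(g["attitude"]).inv(); 
    return cv2.projectPoints(np.array(P,float).reshape(-1,1,3),r.as_rotvec(),-r.apply(g["xyz"]),K,g["D"])[0][:,0]
def delta(p,yaw=None):
    """shift in tool axes (cm) to reach world p; yaw = wanted world angle of the tool's y axis line (deg)"""
    s=arm.state(); M=R.from_rotvec(s["ee_rot"]).as_matrix()
    out=M.T@(np.array(p)-s["tcp_pos"])*100
    t=None
    if yaw is not None:
        a=np.degrees(np.arctan2(M[1,1],M[0,1])); t=-((yaw-a+90)%180-90)
    return out.round(2),t
E
python3 - <<'E'
from h import *
g=get_image("top"); im=g["pixels"][:,:,::-1]
a=cv2.resize(im[130:300,340:470],None,fx=4.5,fy=4.5,interpolation=cv2.INTER_CUBIC)
cv2.imwrite("pics/c0.png",a[:600])
hsv=cv2.cvtColor(im,cv2.COLOR_BGR2HSV)
# pads
m=(hsv[:,:,2]<60).astype(np.uint8); m[:, :200]=0; m[:, 300:]=0; m[:190]=0;m[275:]=0
n,l,s,c=cv2.connectedComponentsWithStats(m)
P=[c[i] for i in range(1,n) if s[i,4]>100]; print(P)
w=ray(g,P,[.012]*len(P)); print(w.round(4), np.linalg.norm(np.diff(w,axis=0),axis=1))
names=["s46","s38","s30","s22","gA","gB","gC","tape","knob"]
print([*zip(names,ray(g,[(427,202),(445,254),(383,208),(397,252),(402,174),(376,233),(416,276),(364,152),(429,150)],[.05,.046,.042,.038,.05,.042,.05,.019,.046]).round(3)[:,:2].tolist())])
print(arm.state()["joints"].round(2))
E
```

```text
[array([279.54477612, 204.75      ]), array([262.66666667, 218.32967033]), array([245.48897059, 232.11764706]), array([228.33935018, 245.87725632])]
[[0.5904 0.2024 0.012 ]
 [0.5552 0.2479 0.012 ]
 [0.5194 0.2942 0.012 ]
 [0.4838 0.3404 0.012 ]] [0.05759588 0.05848331 0.05836179]
[('s46', [0.585, -0.183]), ('s38', [0.45, -0.224]), ('s30', [0.573, -0.069]), ('s22', [0.458, -0.102]), ('gA', [0.659, -0.121]), ('gB', [0.508, -0.049]), ('gC', [0.396, -0.147]), ('tape', [0.726, -0.026]), ('knob', [0.722, -0.195])]
[ 1.25  0.54 -0.    1.54  0.    1.07 -0.07]
```

View pics/c0.png

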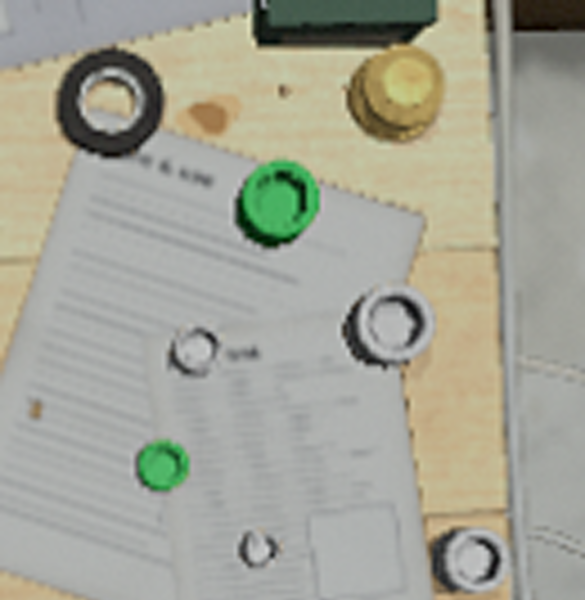

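The crop confirms the choice. In the top image the steel rings are 46 at (427,201), 38 at (445,255), 30 at (383,208) and 22 at (398,251), and their diameters match. Green ones are separate. Pad spacing measures about 58 mm, as given. I'll go above socket 46.

```bash
python3 -c "
from h import *
print(delta([.585,-.183,.17],38), R.from_rotvec(arm.state()['ee_rot']).as_matrix().round(2))"
```

```text
(array([ 52.13, -32.7 ,   3.84]), np.float64(66.37360361621401)) [[ 0.97  0.25 -0.  ]
 [ 0.25 -0.97  0.  ]
 [-0.   -0.   -1.  ]]
```

```bash
python3 -m creep '[3.3,-2,0,6,6.6,-4,0,12,9.9,-6.1,0,18,13.2,-8.2,0,24,16.5,-10.3,0,30,19.8,-12.4,0,36,23.1,-14.5,0,42,26.4,-16.5,0,48]' 7.5; python3 -c "
from h import *
print(delta([.585,-.183,.17],38))"
```

```text
time: 0.82
tcp_pos: [0.377, -0.4025, 0.2086]
ee_rot: [-3.005, 0.917, 0.001]
contact_force: [0.2, -0.8, 0.3]
finger_gap: 0.852
grasp_force: 0.0
(array([  5.02, -29.82,   3.86]), np.float64(18.074254857463927))
```

```bash
python3 -m creep '[0.6,-3.7,0.5,3,1.2,-7.5,1,6,1.9,-11.2,1.5,9,2.5,-15,2,12,3.2,-18.7,2.5,15,3.8,-22.5,3,18,4.4,-26.2,3.5,18,5,-29.8,3.9,18]'; python3 -m creep '[0,0,0,0,0,0,0,0,0,0,0,0]'; python3 - <<'E'
from h import *
print(delta([.585,-.183,.17],38))
g=get_image("wrist"); im=g["pixels"][:,:,::-1].copy()
for n,p in dict(s46=(.585,-.183,.05),s38=(.45,-.224,.046),s30=(.573,-.069,.042)).items():
    u=proj(g,p)[0]; print(n,u); cv2.drawMarker(im,tuple(int(v) for v in u),(0,0,255),0,9)
cv2.imwrite("pics/w1.png",im)
E
```

```text
time: 1.48
tcp_pos: [0.5836, -0.1819, 0.1691]
ee_rot: [2.828, -1.368, -0.001]
contact_force: [-0.0, 0.1, 0.7]
finger_gap: 0.85
grasp_force: 0.0
time: 1.73
tcp_pos: [0.5821, -0.1844, 0.1694]
ee_rot: [2.827, -1.368, -0.001]
contact_force: [0.2, -0.6, 0.5]
finger_gap: 0.85
grasp_force: 0.0
(array([ 0.07, -0.31, -0.06]), np.float64(0.3650218696785714))
s46 [314.14136815 180.58435434]
s38 [441.10672221 228.0843646 ]
s30 [258.15678013 265.24014652]
```

View pics/w1.png

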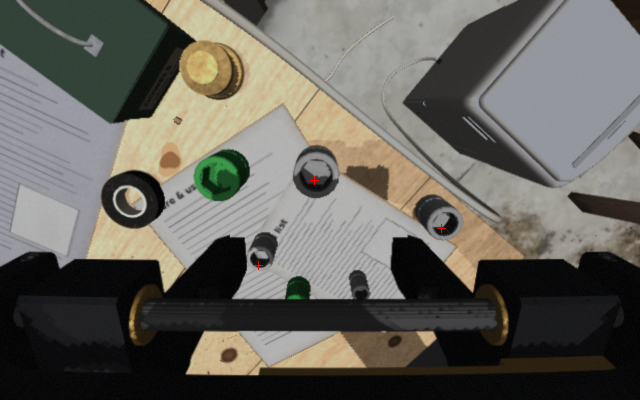

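The wrist view shows s46's top ring at about (316,172), s38's at (441,218) and s30's at (261,255), each a few mm from its marker. The green ones are at (221,176) and (297,288). I'll recompute from these.

```bash
python3 - <<'E'
from h import *
g=get_image("wrist")
w=ray(g,[(316,172),(441,218),(261,255)],[.05,.046,.042]); print(w.round(4))
t=get_image("top")
print(ray(t,[(426.9,201.3),(444.7,254.7),(383.5,207.8),(397.8,251.5)],[.05,.046,.042,.038]).round(4))
im=cv2.resize(g["pixels"][130:300,220:480,::-1],None,fx=3,fy=3,interpolation=cv2.INTER_CUBIC)
cv2.imwrite("pics/w1c.png",im)
print(delta([*w[0][:2],.08]))
E
```

```text
[[ 0.5885 -0.1917  0.05  ]
 [ 0.4576 -0.2326  0.046 ]
 [ 0.5776 -0.0819  0.042 ]]
[[ 0.5865 -0.1824  0.05  ]
 [ 0.4485 -0.2232  0.046 ]
 [ 0.573  -0.0707  0.042 ]
 [ 0.4596 -0.1043  0.038 ]]
(array([ 0.89, -0.16,  8.99]), None)
```

View pics/w1c.png

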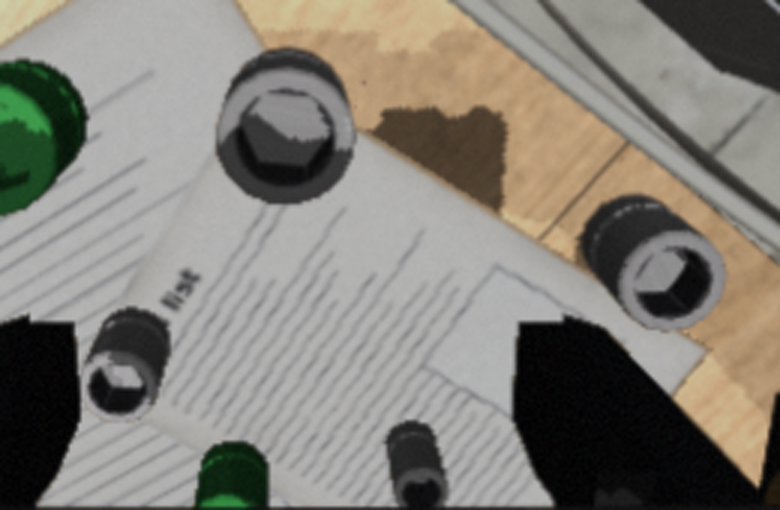

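In the crop (×3, offset 220,130), the top-face centres are s46 (315,175), s38 (444,223), s30 (260,257) and s22 (360,293).

```bash
python3 - <<'E'
from h import *
g=get_image("wrist")
w=ray(g,[(315,175.3),(443.7,223.3),(259.7,257.3),(360,293.3)],[.05,.046,.042,.038]); print(w.round(4))
print(delta([.587,-.1855,.08],38))
E
```

```text
[[ 0.5873 -0.1888  0.05  ]
 [ 0.4511 -0.2304  0.046 ]
 [ 0.5772 -0.0789  0.042 ]
 [ 0.4606 -0.1099  0.038 ]]
(array([ 0.31, -0.4 ,  8.99]), np.float64(0.23170332479912759))
```

The top and wrist fixes agree to about 6 mm, so I'll use their mean, which is well inside the grip margin. Descending onto s46.

```bash
python3 -m creep '[0.3,-0.4,2,0,0.3,-0.4,5,0,0.3,-0.4,8,0,0.3,-0.4,11,0,0.3,-0.4,13,0,0.3,-0.4,14.5,0,0.3,-0.4,15.5,0,0.3,-0.4,15.9,0]'; python3 -m creep '[0,0,0,0,0,0,0,0]'; python3 -m creep '[0,0,0,0,0,0,0,0,0,0,0,0,0,0,0,0,0,0,0,0,0,0,0,0,0,0,0,0,0,0,0,0]' 3
```

```text
time: 2.6
tcp_pos: [0.5866, -0.1843, 0.0094]
ee_rot: [2.827, -1.369, -0.003]
contact_force: [-0.3, -0.1, 0.5]
finger_gap: 0.851
grasp_force: 0.0
time: 2.77
tcp_pos: [0.5883, -0.1842, 0.0116]
ee_rot: [-2.828, 1.369, -0.002]
contact_force: [-0.1, 0.6, -0.8]
finger_gap: 0.851
grasp_force: 0.0
time: 3.43
tcp_pos: [0.5874, -0.1844, 0.0111]
ee_rot: [2.827, -1.368, -0.0]
contact_force: [-2.9, -1.4, 5.4]
finger_gap: 0.51
grasp_force: 30.0
```

```bash
python3 -m creep '[0,0,-1,0,0,0,-3,0,0,0,-6,0,0,0,-9,0,0,0,-12,0,0,0,-14,0,0,0,-15,0,0,0,-15,0]'; python3 -c "
from h import *
print(delta([.484,.340,.16],38),arm.state()['joints'].round(2),arm.state()['finger_gap'])"
```

```text
time: 4.1
tcp_pos: [0.5893, -0.1838, 0.163]
ee_rot: [-2.827, 1.367, -0.006]
contact_force: [0.9, -1.1, -3.1]
finger_gap: 0.508
grasp_force: 30.0
(array([-47.59, -24.28,   0.22]), np.float64(0.39027449723892005)) [ 0.18  0.53  0.06  1.68 -0.04  0.93 -2.21] 0.5075769133783194
```

Gripped: the gap reads about 45 mm at 30 N, so it's holding. Joint 7 would run out of range at this yaw, so I'll unwind by half a turn on the way, which makes no difference to a round socket.

```bash
python3 -m creep '[-1.5,-0.8,0,-7,-4,-2,0,-14,-7,-3.6,0,-21,-10,-5.1,0,-28,-13,-6.6,0,-35,-16,-8.2,0,-42,-19,-9.7,0,-49,-22,-11.2,0,-56]'; python3 -c "
from h import *
print(delta([.484,.340,.16],38),arm.state()['joints'].round(2),arm.state()['finger_gap'])"
```

```text
time: 4.77
tcp_pos: [0.5371, 0.0598, 0.1589]
ee_rot: [-3.139, -0.13, 0.005]
contact_force: [0.9, -0.2, -3.3]
finger_gap: 0.506
grasp_force: 30.0
(array([ -2.98, -28.36,  -0.1 ]), np.float64(56.73335563070191)) [-0.02  0.43 -0.22  1.86  0.12  0.87 -1.79] 0.5064186249703732
```

```bash
python3 -m creep '[-0.3,-3.3,0,-7,-0.6,-6.6,0,-14,-1,-9.9,0,-21,-1.4,-13.2,0,-28,-1.8,-16.5,0,-35,-2.1,-19.8,0,-42,-2.4,-23,0,-49,-2.7,-25.5,0,-56]'; python3 -m creep '[0,0,0,-7,0,0,0,-14,0,0,0,-21,0,0,0,-28,0,0,0,-35,0,0,0,-42,0,0,0,-49,0,0,0,-56]'; python3 -m creep '[0,0,0,-5,0,0,0,-11,0,0,0,-11,0,0,0,-11]';python3 - <<'E'
from h import *
print(delta([.484,.340,.16],38),arm.state()['joints'].round(2),arm.state()['finger_gap'])
g=get_image("wrist"); im=g["pixels"][:,:,::-1].copy()
for p in [[0.5904,0.2024,0.012 ],[ 0.5552,0.2479,0.012 ],[ 0.5194 ,0.2942, 0.012 ],[ 0.4838, 0.3404, 0.012 ]]:
    u=proj(g,p)[0]; print(u.round(1)); cv2.drawMarker(im,tuple(int(v) for v in u),(0,0,255),0,9)
cv2.imwrite("pics/w2.png",im)
E
```

```text
time: 5.43
tcp_pos: [0.4903, 0.3131, 0.1589]
ee_rot: [-2.707, -1.59, 0.004]
contact_force: [-0.4, -0.9, -4.1]
finger_gap: 0.51
grasp_force: 30.0
time: 6.1
tcp_pos: [0.4913, 0.3099, 0.1587]
ee_rot: [-1.646, -2.673, 0.004]
contact_force: [0.4, -0.5, -3.8]
finger_gap: 0.508
grasp_force: 30.0
time: 6.43
tcp_pos: [0.4917, 0.31, 0.1592]
ee_rot: [-1.396, -2.812, 0.003]
contact_force: [0.4, 0.1, -2.8]
finger_gap: 0.51
grasp_force: 30.0
(array([ 2.86,  1.2 , -0.08]), np.float64(-0.795373353676581)) [-0.1   0.6  -0.75  1.73  0.47  1.   -0.37] 0.5098750366609637
[330.4 293.8]
[330.6 250.3]
[330.8 201.5]
[331.  147.6]
```

View pics/w2.png

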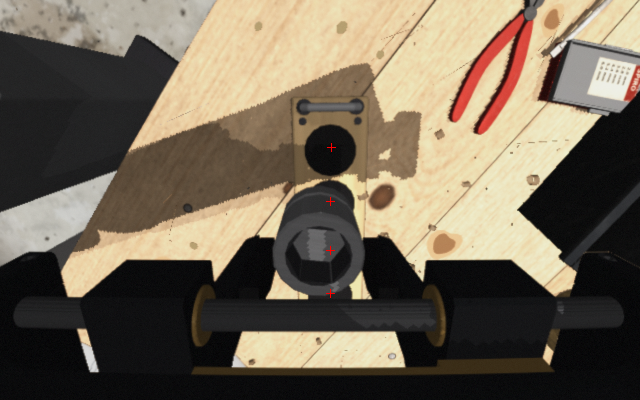

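Pad 1 is at (330,149), 1–2 px from the prediction, so the pad map holds. The held socket's top-face centre is at about (318,253). I'll check its offset from the TCP.

```bash
python3 - <<'E'
from h import *
g=get_image("wrist"); s=arm.state(); z=s["tcp_pos"][2]-.011+.05
w=ray(g,[(318,253)],[z]); print(w,s["tcp_pos"], R.from_rotvec(s["ee_rot"]).inv().apply(w-s["tcp_pos"]))
print(delta([.484,.340,.024],38))
E
```

```text
[[0.48810744 0.31379388 0.19888425]] [0.49216429 0.31022864 0.15988425] [[ 0.00531329 -0.00112513 -0.0389958 ]]
(array([ 2.86,  1.17, 13.59]), np.float64(-0.7805565952185844))
```

```bash
python3 -m creep '[1,0.4,0,-1,2.5,1.2,1,-1,2.5,1.2,4,-1,2.5,1.2,7.5,-1,2.5,1.2,10.5,-1,2.5,1.2,12,-1,2.5,1.2,13,-1,2.5,1.2,13.2,-1]'; python3 -m creep '[0,0,0,0,0,0,0.1,0,0,0,0.2,0,0,0,0.3,0,0,0,0.3,0]'
```

```text
time: 7.2
tcp_pos: [0.4863, 0.3379, 0.0276]
ee_rot: [-1.367, -2.827, 0.002]
contact_force: [0.2, -0.2, -2.9]
finger_gap: 0.512
grasp_force: 30.0
time: 7.62
tcp_pos: [0.4874, 0.3378, 0.0263]
ee_rot: [1.368, 2.827, 0.001]
contact_force: [-0.2, 0.2, -3.7]
finger_gap: 0.512
grasp_force: 30.0
```

```bash
python3 -m creep '[0,0,0.1,0,0,0,0.2,0,0,0,0.2,0,0,0,0.2,0]'
```

```text
time: 7.95
tcp_pos: [0.487, 0.3375, 0.0236]
ee_rot: [-1.368, -2.828, 0.0]
contact_force: [-0.9, 0.5, -4.3]
finger_gap: 0.507
grasp_force: 30.0
```

```bash
python3 -m creep '[0,0,0.1,0,0,0,0.1,0,0,0,0.1,0]'; python3 -m creep '[0,0,0.1,0,0,0,0.1,0,0,0,0.1,0]'
```

```text
time: 8.2
tcp_pos: [0.4871, 0.3377, 0.0232]
ee_rot: [1.368, 2.828, 0.0]
contact_force: [-1.7, -1.5, 2.2]
finger_gap: 0.513
grasp_force: 30.0
time: 8.45
tcp_pos: [0.4871, 0.3378, 0.023]
ee_rot: [1.368, 2.827, -0.0]
contact_force: [-4.0, -4.5, 12.6]
finger_gap: 0.515
grasp_force: 30.0
```

It's seated, with the contact force reversed. Release, rise and head for s38 at the same orientation.

```bash
python3 -m creep '[0,0,0,0,0,0,0,0,0,0,0,0,0,0,0,0,0,0,0,0]' 7.5; python3 -m creep '[0,0,-1,0,0,0,-3,0,0,0,-6,0,0,0,-9,0,0,0,-12,0,0,0,-14.5,0,0,0,-14.5,0,0,0,-14.5,0]'; python3 - <<'E'
from h import *
print(delta([.45,-.227,.17],38),arm.state()['joints'].round(2))
g=get_image("wrist"); im=g["pixels"][:,:,::-1].copy()
cv2.imwrite("pics/w3.png",im)
for z in(.012,.062): print(proj(g,[.484,.340,z]))
E
```

```text
time: 8.87
tcp_pos: [0.4871, 0.3377, 0.0216]
ee_rot: [-1.368, -2.828, -0.0]
contact_force: [-0.5, -1.5, 0.2]
finger_gap: 0.846
grasp_force: 0.0
time: 9.53
tcp_pos: [0.4878, 0.3383, 0.1686]
ee_rot: [1.367, 2.826, 0.004]
contact_force: [0.7, -0.3, -0.2]
finger_gap: 0.852
grasp_force: 0.0
(array([-41.98, -38.05,  -0.24]), np.float64(0.3695039600748373)) [-0.14  0.6  -0.76  1.7   0.47  1.03 -0.39]
[[316.58647857 169.49401269]]
[[316.52166996 180.99446163]]
```

View pics/w3.png

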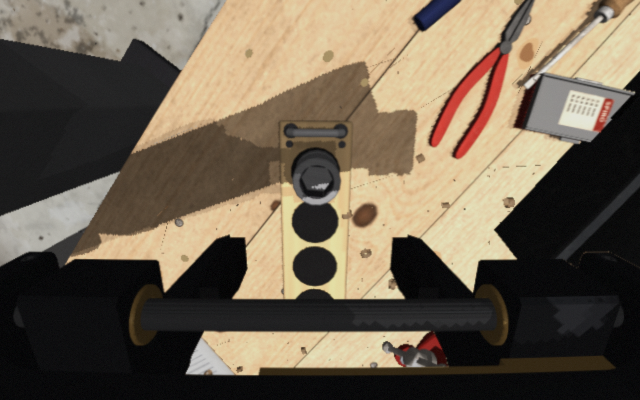

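Socket 46 stands on pad 1. Its top face is at (317,183) against a predicted (316.5,181). On to s38.

```bash
python3 -m creep '[-1.5,-1.4,0,0,-4,-3.6,0,0,-7,-6.3,0,0,-10,-9,0,0,-13,-11.8,0,0,-16,-14.5,0,0,-19,-17.2,0,0,-22,-20,0,0]'; python3 -m creep '[-3,-2.7,0,0,-6,-5.4,0,0,-9,-8.1,0,0,-12,-10.8,0,0,-15,-13.6,0,0,-18,-16.3,0,0,-19.5,-17.7,0,0,-20,-18.1,0,0]'; python3 -m creep '[0,0,0,0,0,0,0,0,0,0,0,0]'; python3 - <<'E'
from h import *
print(delta([.45,-.227,.17],38),arm.state()['joints'].round(2))
g=get_image("wrist"); im=g["pixels"][:,:,::-1].copy()
print(proj(g,[.45,-.227,.046]),proj(g,[.46,-.107,.038]),proj(g,[.575,-.074,.042]))
im=im[80:300,180:520]; cv2.imwrite("pics/w4.png",cv2.resize(im,None,fx=2,fy=2,interpolation=cv2.INTER_CUBIC))
E
```

```text
time: 10.25
tcp_pos: [0.4653, 0.0389, 0.1656]
ee_rot: [-1.367, -2.826, 0.002]
contact_force: [1.0, -0.2, -0.1]
finger_gap: 0.849
grasp_force: 0.0
time: 10.92
tcp_pos: [0.4468, -0.2326, 0.1652]
ee_rot: [-1.376, -2.821, 0.002]
contact_force: [-0.5, -0.3, -0.4]
finger_gap: 0.848
grasp_force: 0.0
time: 11.17
tcp_pos: [0.4492, -0.2259, 0.1664]
ee_rot: [-1.363, -2.829, -0.001]
contact_force: [-0.4, 0.4, 0.3]
finger_gap: 0.847
grasp_force: 0.0
(array([-0.14, -0.  , -0.36]), np.float64(0.538983046223592)) [ 0.95  0.44 -0.72  1.93  0.36  0.91  0.73]
[[318.89546387 182.7421211 ]] [[408.24394897  88.87240179]] [[519.17460493 139.91013421]]
```

View pics/w4.png

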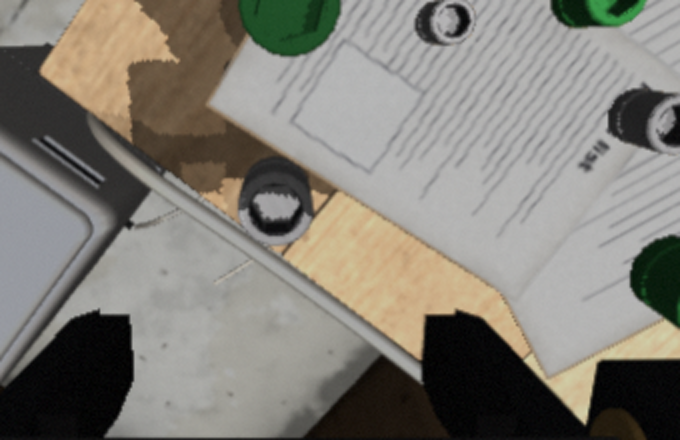

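s38's top centre is at (318,185), 2 px from the prediction. The conduit along the bench edge runs where one finger would land, so I'll turn 38° to close parallel to the edge, with the opening narrowed to 6.2 cm.

```bash
python3 -m creep '[-0.2,0,0,6,-0.2,0,0,13,-0.2,0,0,20,-0.2,0,0,27,-0.2,0,0,34,-0.2,0,0,38,-0.2,0,0,38,-0.2,0,0,38]' 6.2; python3 -m creep '[0,0,1,0,0,0,4,0,0,0,7,0,0,0,9,0,0,0,9,0,0,0,9,0]';  python3 - <<'E'
from h import *
print(delta([.45,-.227,.01],0))
g=get_image("wrist"); im=g["pixels"][:,:,::-1].copy()
im=im[80:340,120:520]; cv2.imwrite("pics/w5.png",im)
E
```

```text
time: 11.88
tcp_pos: [0.4505, -0.2285, 0.1668]
ee_rot: [-2.209, -2.234, 0.0]
contact_force: [-0.5, 0.3, 0.2]
finger_gap: 0.699
grasp_force: 0.0
time: 12.38
tcp_pos: [0.4495, -0.2288, 0.0758]
ee_rot: [-2.21, -2.229, 0.0]
contact_force: [0.6, 0.8, 0.5]
finger_gap: 0.705
grasp_force: 0.0
(array([0.17, 0.07, 6.58]), np.float64(0.4737887846352038))
```

View pics/w5.png

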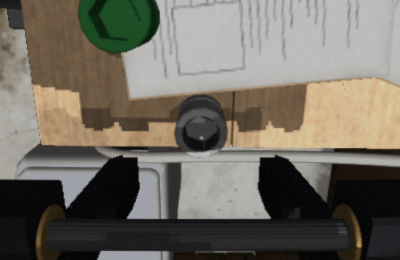

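The socket sits centred between the fingers (crop x 201 against a finger midline of 200), and the conduit lies outside the edge. Descend and grip.

```bash
python3 -m creep '[0.1,0,1.5,0,0.1,0,3.5,0,0.1,0,5,0,0.1,0,6,0,0.1,0,6.5,0,0.1,0,6.5,0,0.1,0,6.5,0]'; python3 -m creep '[0,0,0,0,0,0,0,0,0,0,0,0,0,0,0,0,0,0,0,0,0,0,0,0,0,0,0,0]' 2.2; python3 -m creep '[0,0,-1,0,0,0,-3,0,0,0,-6,0,0,0,-9,0,0,0,-12,0,0,0,-14,0,0,0,-15,0,0,0,-15,0]'; python3 -c "
from h import *
print(delta([.5195,.294,.16],38))"
```

```text
time: 13.02
tcp_pos: [0.4509, -0.2289, 0.0125]
ee_rot: [2.213, 2.228, 0.001]
contact_force: [0.4, 0.1, 0.9]
finger_gap: 0.706
grasp_force: 0.0
time: 13.6
tcp_pos: [0.4507, -0.2289, 0.012]
ee_rot: [2.214, 2.228, 0.0]
contact_force: [0.6, -0.9, 4.5]
finger_gap: 0.412
grasp_force: 30.0
time: 14.27
tcp_pos: [0.4511, -0.2293, 0.1637]
ee_rot: [2.212, 2.226, 0.001]
contact_force: [1.8, 0.2, -1.9]
finger_gap: 0.409
grasp_force: 30.0
(array([52.28,  7.16,  0.29]), np.float64(-37.64471508220289))
```

```bash
python3 -m creep '[2,0.3,0,-5,5,0.7,0,-10,8.5,1.2,0,-15,12,1.7,0,-20,16,2.2,0,-25,20,2.7,0,-30,24,3.3,0,-35,28,3.8,0,-38]'; python3 -c "
from h import *
print(delta([.5195,.294,.16],38))"
```

```text
time: 14.93
tcp_pos: [0.4851, 0.053, 0.1601]
ee_rot: [-1.361, -2.829, 0.002]
contact_force: [0.3, 0.2, -1.8]
finger_gap: 0.416
grasp_force: 30.0
(array([16.69, 17.73,  0.  ]), np.float64(0.6110847181270742))
```

```bash
python3 -m creep '[2.4,2.5,0,0,4.8,5.1,0,0,7.2,7.6,0,0,9.6,10.2,0,0,12,12.7,0,0,14.4,15.3,0,0,16,17,0,0,16.7,17.7,0,0]'; python3 -m creep '[0,0,0,0,0,0,0,0,0,0,0,0]'; python3 - <<'E'
from h import *
print(delta([.5195,.294,.025],38))
g=get_image("wrist"); im=g["pixels"][:,:,::-1].copy()
print(proj(g,[arm.state()["tcp_pos"]+[0,0,.034]])); cv2.imwrite("pics/w6.png",im[80:340,160:480])
E
```

```text
time: 15.6
tcp_pos: [0.5196, 0.2965, 0.1599]
ee_rot: [-1.36, -2.828, -0.0]
contact_force: [-0.3, 0.7, -2.4]
finger_gap: 0.409
grasp_force: 30.0
time: 15.85
tcp_pos: [0.5215, 0.2897, 0.1606]
ee_rot: [-1.371, -2.827, 0.005]
contact_force: [-0.4, -0.6, -1.9]
finger_gap: 0.408
grasp_force: 30.0
(array([ 0.48,  0.15, 13.56]), np.float64(0.2653514616989412))
[[319.90072528 258.15940223]]
```

View pics/w6.png

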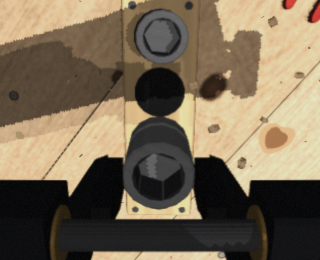

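s46 is standing well on pad 1, and s38 is held nearly centred at (320,253). Lower onto pad 2.

```bash
python3 -m creep '[0.3,0.1,1,0,0.3,0.1,4,0,0.3,0.1,7.5,0,0.3,0.1,10.5,0,0.3,0.1,12,0,0.3,0.1,13,0,0.3,0.1,13.2,0,0.3,0.1,13.4,0]'; python3 -m creep '[0,0,0.1,0,0,0,0.1,0,0,0,0.1,0]'; python3 -m creep '[0,0,0.1,0,0,0,0.1,0,0,0,0.1,0]'
```

```text
time: 16.57
tcp_pos: [0.521, 0.2957, 0.0283]
ee_rot: [1.368, 2.828, 0.002]
contact_force: [-0.3, -0.2, -1.2]
finger_gap: 0.412
grasp_force: 30.0
time: 16.82
tcp_pos: [0.5212, 0.2957, 0.0279]
ee_rot: [1.368, 2.827, 0.002]
contact_force: [0.1, -0.1, -2.1]
finger_gap: 0.411
grasp_force: 30.0
time: 17.07
tcp_pos: [0.5206, 0.2953, 0.026]
ee_rot: [1.368, 2.828, 0.0]
contact_force: [0.2, -1.0, -2.3]
finger_gap: 0.415
grasp_force: 30.0
```

```bash
python3 -m creep '[0,0,0.1,0,0,0,0.2,0,0,0,0.2,0]'; python3 -m creep '[0,0,0.1,0,0,0,0.1,0,0,0,0.1,0]'
```

```text
time: 17.32
tcp_pos: [0.5207, 0.2955, 0.0241]
ee_rot: [1.368, 2.828, 0.0]
contact_force: [-1.1, -0.3, 3.8]
finger_gap: 0.412
grasp_force: 30.0
time: 17.57
tcp_pos: [0.5208, 0.2955, 0.024]
ee_rot: [1.368, 2.827, 0.0]
contact_force: [-0.7, -3.4, 11.2]
finger_gap: 0.416
grasp_force: 30.0
```

```bash
python3 -m creep '[0,0,0,0,0,0,0,0,0,0,0,0,0,0,0,0]' 6.2; python3 -m creep '[0,0,-1,0,0,0,-3,0,0,0,-6,0,0,0,-9,0,0,0,-12,0,0,0,-14.5,0,0,0,-14.5,0]'; python3 - <<'E'
from h import *
print(delta([.575,-.0745,.15],38))
E
```

```text
time: 17.9
tcp_pos: [0.5204, 0.2953, 0.0225]
ee_rot: [-1.368, -2.828, 0.0]
contact_force: [-0.1, 0.3, 0.4]
finger_gap: 0.684
grasp_force: 0.0
time: 18.48
tcp_pos: [0.5228, 0.2977, 0.1737]
ee_rot: [1.366, 2.824, 0.012]
contact_force: [0.2, 1.0, -0.6]
finger_gap: 0.702
grasp_force: 0.0
(array([-32.42, -19.04,   2.23]), np.float64(0.38173299785182735))
```

```bash
python3 -m creep '[-2,-1.2,0,0,-5.4,-3.2,0,0,-8.8,-5.2,0,0,-12.2,-7.2,0,0,-15.6,-9.2,0,0,-19,-11.2,0,0,-22.4,-13.2,0,0,-25.8,-15.2,0,0]'; python3 -m creep '[-3.2,-1.9,0.5,0,-5.5,-3.2,1,0,-6.5,-3.8,2,0,-6.5,-3.8,2,0,-6.5,-3.8,2,0]'; python3 - <<'E'
from h import *
print(delta([.575,-.0745,.01],38))
g=get_image("wrist"); im=g["pixels"][:,:,::-1].copy()
print(proj(g,[[.575,-.0745,.042],[.46,-.107,.038]]))
im=im[80:300,180:520]; cv2.imwrite("pics/w7.png",cv2.resize(im,None,fx=2,fy=2,interpolation=cv2.INTER_CUBIC))
E
```

```text
time: 19.15
tcp_pos: [0.5612, -0.0033, 0.1678]
ee_rot: [-1.368, -2.828, 0.0]
contact_force: [0.9, -0.2, -0.7]
finger_gap: 0.702
grasp_force: 0.0
time: 19.57
tcp_pos: [0.5713, -0.0744, 0.1471]
ee_rot: [-1.366, -2.827, -0.001]
contact_force: [-0.7, -0.1, 0.5]
finger_gap: 0.7
grasp_force: 0.0
(array([-0.27,  0.29, 13.71]), np.float64(0.3999562442981812))
[[322.15499348 187.97968997]
 [200.3310759  137.86677602]]
```

View pics/w7.png

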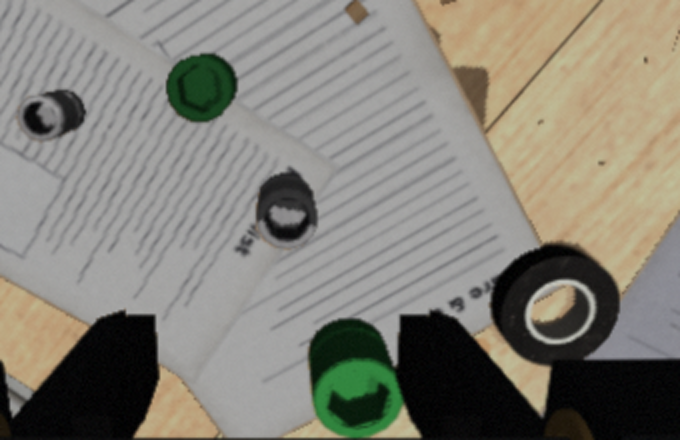

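s30's top centre is at (323.5,187.5), matching the prediction of (322,188), and the green ones are clear of the fingers. Descend and grip.

```bash
python3 -m creep '[-0.2,0.3,1.5,0,-0.2,0.3,4.5,0,-0.2,0.3,8,0,-0.2,0.3,11,0,-0.2,0.3,12.5,0,-0.2,0.3,13.3,0,-0.2,0.3,13.6,0,-0.2,0.3,13.6,0]' 5.5; python3 -m creep '[0,0,0,0,0,0,0,0,0,0,0,0,0,0,0,0,0,0,0,0,0,0,0,0,0,0,0,0]' 1.5; python3 -m creep '[0,0,-1,0,0,0,-3,0,0,0,-6,0,0,0,-9,0,0,0,-12,0,0,0,-14,0,0,0,-15,0,0,0,-15,0]'; python3 -c "
from h import *
print(delta([.555,.248,.16],38))"
```

```text
time: 20.28
tcp_pos: [0.5762, -0.0746, 0.0121]
ee_rot: [1.366, 2.828, 0.001]
contact_force: [-1.1, 1.0, -0.3]
finger_gap: 0.629
grasp_force: 0.0
time: 20.87
tcp_pos: [0.5791, -0.0738, 0.0137]
ee_rot: [1.364, 2.824, 0.008]
contact_force: [3.6, 3.7, 7.7]
finger_gap: 0.17
grasp_force: 3.6
time: 21.53
tcp_pos: [0.5766, -0.076, 0.1639]
ee_rot: [1.367, 2.825, 0.001]
contact_force: [-0.1, 0.2, -0.1]
finger_gap: 0.166
grasp_force: 0.0
(array([26.75, 18.4 ,  0.35]), np.float64(0.34128266610110813))
```

The fingers closed to 15 mm without holding it, so the socket slipped out. I'll look before doing anything else.

```bash
python3 - <<'E'
from h import *
g=get_image("wrist"); im=g["pixels"][:,:,::-1].copy()
print(proj(g,[[.575,-.0745,.042]]))
im=im[80:300,180:520]; cv2.imwrite("pics/w8.png",cv2.resize(im,None,fx=2,fy=2,interpolation=cv2.INTER_CUBIC))
im=get_image("top")["pixels"][:,:,::-1]; cv2.imwrite("pics/t8.png",cv2.resize(im[150:290,350:460],None,fx=4,fy=4))
E
```

```text
[[318.31818908 178.33881292]]
```

View pics/w8.png

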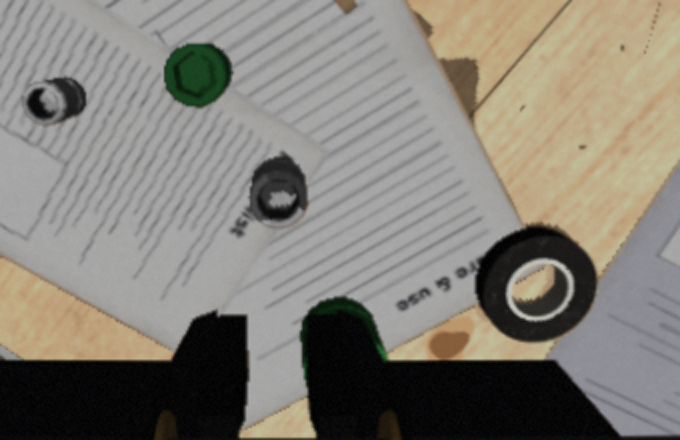

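View pics/t8.png

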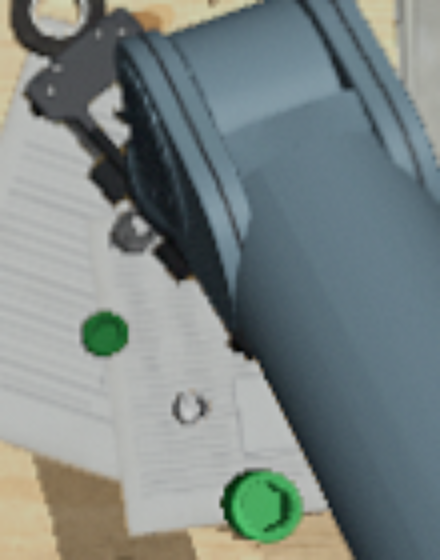

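```bash
python3 - <<'E'
from h import *
s=arm.state();print(s["tcp_pos"])
g=get_image("wrist"); print(ray(g,[(319.5,180)],[.042]))
a=cv2.imread("pics/top0.png"); b=get_image("top")["pixels"][:,:,::-1]
for n,im in(("a",a),("b",b)): 
    t=a[198:220,374:396]
    r=cv2.matchTemplate(im[188:230,364:406],t,cv2.TM_CCOEFF_NORMED); print(cv2.minMaxLoc(r))
E
```

```text
[ 0.57482665 -0.07604526  0.16086738]
[[ 0.5740946  -0.07451418  0.042     ]]
(-0.1903620809316635, 1.0, (13, 7), (10, 10))
(-0.15497742593288422, 0.22099263966083527, (13, 3), (10, 10))
```

s30 is still standing where it was. In the top view it's at (383,207.5), unchanged, and the bystanders haven't moved. I'll lower the open gripper to just above it and take one close look with the TCP projected, to find the true offset.

```bash
python3 -m creep '[0,0,1.5,0,0,0,4.5,0,0,0,7.5,0,0,0,9.5,0,0,0,10.5,0,0,0,10.5,0,0,0,10.5,0,0,0,10.5,0]' 5.5; python3 - <<'E'
from h import *
g=get_image("wrist"); im=g["pixels"][:,:,::-1].copy(); s=arm.state(); M=R.from_rotvec(s["ee_rot"]).as_matrix()
print(s["tcp_pos"])
for p,c in((s["tcp_pos"],(0,0,255)),(s["tcp_pos"]+M[:,1]*.0275,(0,255,255)),(s["tcp_pos"]-M[:,1]*.0275,(0,255,255)),([.574,-.0735,.042],(255,0,0))):
    u=proj(g,p)[0]; print(u.round(1)); cv2.drawMarker(im,tuple(int(v) for v in u),c,0,9)
cv2.imwrite("pics/w9.png",cv2.resize(im[100:320,200:440],None,fx=2.6,fy=2.6,interpolation=cv2.INTER_CUBIC))
E
```

```text
time: 22.4
tcp_pos: [0.5765, -0.0754, 0.0577]
ee_rot: [1.367, 2.827, 0.001]
contact_force: [0.1, 0.7, -0.5]
finger_gap: 0.626
grasp_force: 0.0
[ 0.57664442 -0.07552633  0.05797174]
[319.6 231.1]
[364.9 231.1]
[274.3 231.1]
[318.2 216.7]
```

View pics/w9.png

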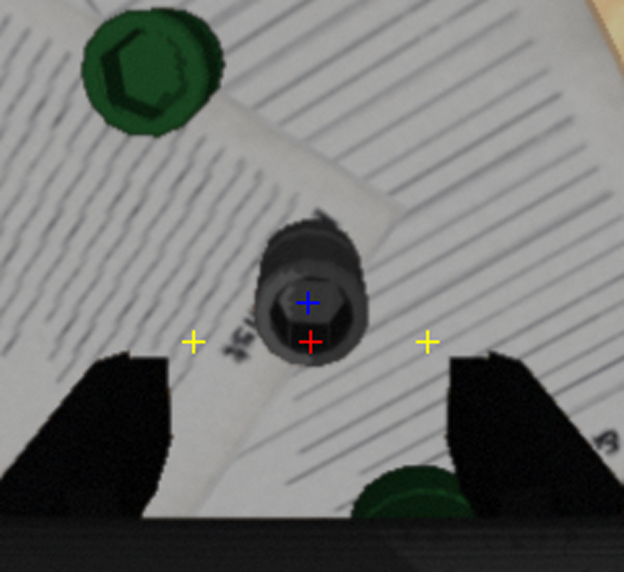

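The close view shows the socket's top centre at (320,221), about 2 mm from the TCP horizontally, so the lateral aim was good. The visible fingertips, at about (265,237) and (373,237), look wider apart than the TCP-level projection of (274,231) and (365,231). That suggests the real tips sit higher than the reported TCP and closed just over the 42 mm socket. I'll solve for the height.

```bash
python3 - <<'E'
from h import *
g=get_image("wrist"); s=arm.state(); M=R.from_rotvec(s["ee_rot"]).as_matrix()
print("cam in tool",M.T@(g["xyz"]-s["tcp_pos"]),g["fx"])
for h in(0,.01,.02,.03,.04):
  for x in (0,.009):
    print(h,x,proj(g,[s["tcp_pos"]+M@[x,sy*.0275,-h] for sy in(-1,1)]).round(1).tolist())
E
```

```text
cam in tool [ 0.07607253 -0.00078135 -0.17565324] 313.4477167761132
0 0 [[274.1, 230.7], [364.6, 230.7]]
0 0.009 [[273.4, 216.8], [365.3, 216.8]]
0.01 0 [[271.8, 237.6], [367.0, 237.6]]
0.01 0.009 [[271.1, 223.1], [367.8, 223.1]]
0.02 0 [[269.2, 245.3], [369.8, 245.3]]
0.02 0.009 [[268.4, 230.1], [370.6, 230.1]]
0.03 0 [[266.3, 253.9], [372.8, 253.9]]
0.03 0.009 [[265.4, 237.9], [373.7, 237.9]]
0.04 0 [[263.1, 263.5], [376.2, 263.5]]
0.04 0.009 [[262.1, 246.7], [377.3, 246.7]]
```

The match is exact for h = 30 mm, x = 9 mm. The real fingertips are 30 mm above the reported TCP, so the first two grips only caught the socket tops. The proper depth here is a reported z of about -0.018. I'll descend in guarded steps.

```bash
python3 -m creep '[-0.1,-0.1,1.5,0,-0.1,-0.1,3.5,0,-0.1,-0.1,5,0,-0.1,-0.1,5.5,0,-0.1,-0.1,5.5,0,-0.1,-0.1,5.5,0]'; python3 -m creep '[0,0,0.5,0,0,0,1,0,0,0,1.5,0,0,0,2,0,0,0,2,0,0,0,2,0]'
```

```text
time: 23.0
tcp_pos: [0.5755, -0.0768, 0.0017]
ee_rot: [-1.368, -2.828, -0.0]
contact_force: [-0.4, -0.2, 0.4]
finger_gap: 0.626
grasp_force: 0.0
time: 23.5
tcp_pos: [0.5752, -0.077, -0.0186]
ee_rot: [-1.368, -2.828, 0.0]
contact_force: [-0.8, -0.1, 0.7]
finger_gap: 0.619
grasp_force: 0.0
```

No contact at -0.0186, which confirms the offset. Grip and lift.

```bash
python3 -m creep '[0,0,0,0,0,0,0,0,0,0,0,0,0,0,0,0,0,0,0,0,0,0,0,0,0,0,0,0]' 1.5; python3 -m creep '[0,0,-1,0,0,0,-3,0,0,0,-6,0,0,0,-9,0,0,0,-12,0,0,0,-14.5,0,0,0,-15,0,0,0,-15,0]'; python3 -c "
from h import *
print(delta([.555,.248,.13],38),arm.state()['joints'].round(2))"
```

```text
time: 24.08
tcp_pos: [0.5758, -0.0769, -0.0181]
ee_rot: [1.368, 2.828, 0.001]
contact_force: [1.3, 0.4, 0.9]
finger_gap: 0.331
grasp_force: 30.0
time: 24.75
tcp_pos: [0.5764, -0.0772, 0.1337]
ee_rot: [1.367, 2.825, 0.001]
contact_force: [0.3, -0.2, -1.7]
finger_gap: 0.331
grasp_force: 30.0
(array([26.83, 18.51,  0.33]), np.float64(0.35712308127219217)) [ 0.57  0.62 -0.71  1.76  0.49  0.95  0.33]
```

```bash
python3 -m creep '[1.5,1,0,0,4.5,3.1,0,0,7.8,5.4,0,0,11.1,7.7,0,0,14.4,9.9,0,0,17.7,12.2,0,0,21,14.5,0,0,24,16.6,0,0]'; python3 -m creep '[1.8,1.2,0,0,2.6,1.8,0,0,2.6,1.8,0,0,2.6,1.8,0,0,2.6,1.8,0,0]'; python3 -c "
from h import *
print(delta([.555,.248,-.006],38))"
```

```text
time: 25.42
tcp_pos: [0.5547, 0.216, 0.1299]
ee_rot: [-1.366, -2.827, 0.003]
contact_force: [0.5, 0.4, -1.7]
finger_gap: 0.331
grasp_force: 30.0
time: 25.83
tcp_pos: [0.555, 0.2426, 0.1307]
ee_rot: [1.372, 2.826, -0.004]
contact_force: [0.1, -0.4, -1.3]
finger_gap: 0.331
grasp_force: 30.0
(array([ 0.44,  0.36, 13.67]), np.float64(0.2039728194985173))
```

```bash
python3 -m creep '[0.3,0.3,1,0,0.3,0.3,4,0,0.3,0.3,7.5,0,0.3,0.3,10.5,0,0.3,0.3,12,0,0.3,0.3,12.8,0,0.3,0.3,13.1,0,0.3,0.3,13.1,0]'; python3 -m creep '[0,0,0.1,0,0,0,0.2,0,0,0,0.2,0]'; python3 -m creep '[0,0,0.1,0,0,0,0.1,0,0,0,0.1,0]'
```

```text
time: 26.5
tcp_pos: [0.5556, 0.25, 0.0011]
ee_rot: [1.369, 2.827, 0.001]
contact_force: [0.0, -0.2, -1.3]
finger_gap: 0.333
grasp_force: 30.0
time: 26.75
tcp_pos: [0.5558, 0.2503, -0.0002]
ee_rot: [1.368, 2.827, 0.002]
contact_force: [-0.2, 0.5, -1.3]
finger_gap: 0.331
grasp_force: 30.0
time: 27.0
tcp_pos: [0.5552, 0.25, -0.0021]
ee_rot: [1.368, 2.828, 0.0]
contact_force: [-0.5, -0.1, -2.2]
finger_gap: 0.332
grasp_force: 30.0
```

```bash
python3 -m creep '[0,0,0.1,0,0,0,0.2,0,0,0,0.2,0,0,0,0.2,0]'; python3 -m creep '[0,0,0.1,0,0,0,0.1,0,0,0,0.1,0]'; python3 -m creep '[0,0,0.1,0,0,0,0.1,0,0,0,0.1,0]'
```

```text
time: 27.33
tcp_pos: [0.5549, 0.25, -0.0044]
ee_rot: [-1.368, -2.828, 0.0]
contact_force: [-0.2, 0.4, -1.8]
finger_gap: 0.331
grasp_force: 30.0
time: 27.58
tcp_pos: [0.555, 0.25, -0.0054]
ee_rot: [-1.368, -2.828, 0.0]
contact_force: [0.4, -0.1, -1.1]
finger_gap: 0.331
grasp_force: 30.0
time: 27.83
tcp_pos: [0.5552, 0.25, -0.006]
ee_rot: [1.368, 2.828, 0.0]
contact_force: [-0.4, -0.0, 2.1]
finger_gap: 0.332
grasp_force: 30.0
```

Seated on pad 3. Release, rise and go to s22 with a 38° turn so the fingers clear the green neighbours.

```bash
python3 -m creep '[0,0,0,0,0,0,0,0,0,0,0,0,0,0,0,0]' 5; python3 -m creep '[0,0,-1,0,0,0,-3,0,0,0,-6,0,0,0,-9,0,0,0,-12,0,0,0,-14.5,0,0,0,-14.5,0]'; python3 - <<'E'
from h import *
print(delta([.46,-.108,.13],38))
E
```

```text
time: 28.17
tcp_pos: [0.555, 0.25, -0.0063]
ee_rot: [-1.368, -2.828, 0.0]
contact_force: [0.1, -0.7, 0.2]
finger_gap: 0.57
grasp_force: 0.0
time: 28.75
tcp_pos: [0.5578, 0.2522, 0.1448]
ee_rot: [1.366, 2.823, 0.011]
contact_force: [0.8, -0.1, 0.5]
finger_gap: 0.563
grasp_force: 0.0
(array([-22.16, -30.03,   1.26]), np.float64(0.37492735803665767))
```

```bash
python3 -m creep '[-1.5,-2,0,5,-3.8,-5.1,0,10,-6.2,-8.4,0,15,-8.6,-11.6,0,20,-11,-14.9,0,25,-13.4,-18.1,0,30,-15.8,-21.4,0,35,-18,-24.4,0,38]' 4.5; python3 -c "
from h import *
print(delta([.46,-.108,.13],0))"
```

```text
time: 29.42
tcp_pos: [0.4743, -0.0449, 0.1389]
ee_rot: [2.219, 2.223, -0.001]
contact_force: [0.3, -1.1, 0.6]
finger_gap: 0.515
grasp_force: 0.0
(array([-6.31, -1.44,  0.9 ]), np.float64(0.08929255514908618))
```

```bash
python3 -m creep '[-2.5,-0.6,0,0,-5,-1.2,0,0,-6.2,-1.4,0,0,-6.2,-1.4,0,0,-6.2,-1.4,0,0,-6.2,-1.4,0,0]'; python3 - <<'E'
from h import *
g=get_image("wrist"); im=g["pixels"]; s=arm.state()
u=proj(g,[[.46,-.108,.038]])[0]; print(u,s["tcp_pos"])
x,y=u.astype(int); r=34; c=cv2.cvtColor(im,cv2.COLOR_RGB2GRAY)[y-r:y+r,x-r:x+r]
m=((c<110).astype(np.uint8)); n,l,st,ce=cv2.connectedComponentsWithStats(m)
for i in range(1,n):
    if st[i,4]>30: print(st[i]+[x-r,y-r,0,0,0],ce[i]+[x-r,y-r])
h=cv2.HoughCircles(cv2.resize(c,None,fx=4,fy=4,interpolation=cv2.INTER_CUBIC),cv2.HOUGH_GRADIENT,1.5,20,param1=100,param2=25,minRadius=30,maxRadius=60)
if h is not None: print(h[0,:5]/4+[x-r,y-r,0])
f=g["fx"]; print("expected radius px",f*.011/(g["xyz"][2]-.038))
E
```

```text
time: 29.92
tcp_pos: [0.4622, -0.1032, 0.1389]
ee_rot: [-2.212, -2.23, -0.001]
contact_force: [-0.8, 0.5, 0.3]
finger_gap: 0.513
grasp_force: 0.0
[316.40991573 191.07828203] [ 0.46228809 -0.10304229  0.13884961]
[305 172  23  28 404] [316.00742574 184.88366337]
[[316.6875     182.6875      10.53750038]
 [316.3125     191.3125       8.25      ]]
expected radius px 12.46541318626986
```

The s22 silhouette spans columns 305–328 and rows 172–200, so its top centre is at about (316.5,189) against a predicted (316.4,191). The estimate holds to 2 mm. Descend and grip.

```bash
python3 -m creep '[-0.3,-0.2,2,0,-0.3,-0.2,5,0,-0.3,-0.2,8,0,-0.3,-0.2,10,0,-0.3,-0.2,11,0,-0.3,-0.2,11.5,0,-0.3,-0.2,11.5,0]'; python3 -m creep '[0,0,1,0,0,0,2,0,0,0,3,0,0,0,3.8,0,0,0,4.2,0,0,0,4.2,0,0,0,4.2,0]'; python3 -m creep '[0,0,0,0,0,0,0,0,0,0,0,0,0,0,0,0,0,0,0,0,0,0,0,0,0,0,0,0]' 0.8
```

```text
time: 30.55
tcp_pos: [0.46, -0.1067, 0.0234]
ee_rot: [-2.212, -2.23, 0.0]
contact_force: [-0.3, 0.7, 0.8]
finger_gap: 0.513
grasp_force: 0.0
time: 31.13
tcp_pos: [0.4598, -0.1076, -0.0185]
ee_rot: [-2.214, -2.229, 0.0]
contact_force: [0.0, 0.2, 1.0]
finger_gap: 0.51
grasp_force: 0.0
time: 31.72
tcp_pos: [0.4602, -0.1078, -0.0181]
ee_rot: [2.214, 2.228, 0.0]
contact_force: [-1.4, -0.9, 3.6]
finger_gap: 0.24
grasp_force: 30.0
```

```bash
python3 -m creep '[0,0,-1,0,0,0,-3,0,0,0,-6,0,0,0,-9,0,0,0,-12,0,0,0,-14.5,0,0,0,-15,0,0,0,-15,0]'; python3 -c "
from h import *
print(delta([.5905,.2025,.13],38))"
```

```text
time: 32.38
tcp_pos: [0.4609, -0.1081, 0.1334]
ee_rot: [2.212, 2.226, 0.002]
contact_force: [0.2, 0.2, -1.0]
finger_gap: 0.242
grasp_force: 30.0
(array([30.98, 13.15,  0.34]), np.float64(-37.65223279716719))
```

```bash
python3 -m creep '[1.5,0.6,0,-5,4.5,1.9,0,-10,8,3.4,0,-15,11.5,4.9,0,-20,15,6.4,0,-25,18.5,7.9,0,-30,22,9.3,0,-35,25.5,10.8,0,-38]'; python3 -c "
from h import *
print(delta([.5905,.2025,.13],38))"
```

```text
time: 33.05
tcp_pos: [0.5652, 0.1493, 0.1296]
ee_rot: [-1.36, -2.829, 0.004]
contact_force: [0.7, -1.0, -0.4]
finger_gap: 0.239
grasp_force: 30.0
(array([ 2.58,  5.3 , -0.06]), np.float64(0.6357472556914558))
```

```bash
python3 -m creep '[1.3,2.6,0,0,2.4,4.9,0,0,2.6,5.3,0,0,2.6,5.3,0,0,2.6,5.3,0,0,2.6,5.3,0,0]'; python3 -c "
from h import *
print(delta([.5905,.2025,-.006],38))"
```

```text
time: 33.55
tcp_pos: [0.591, 0.1991, 0.1306]
ee_rot: [-1.37, -2.826, 0.004]
contact_force: [0.6, -0.2, -1.0]
finger_gap: 0.241
grasp_force: 30.0
(array([ 0.3 ,  0.21, 13.66]), np.float64(0.29072933035789106))
```

```bash
python3 -m creep '[0.3,0.1,1,0,0.3,0.1,4,0,0.3,0.1,7.5,0,0.3,0.1,10.5,0,0.3,0.1,12,0,0.3,0.1,12.8,0,0.3,0.1,13.2,0,0.3,0.1,13.2,0]'; python3 -m creep '[0,0,0.1,0,0,0,0.2,0,0,0,0.3,0,0,0,0.3,0]'; python3 -m creep '[0,0,0.1,0,0,0,0.1,0,0,0,0.1,0]'; python3 -m creep '[0,0,0.1,0,0,0,0.1,0,0,0,0.1,0]'
```

```text
time: 34.22
tcp_pos: [0.5909, 0.2043, -0.0]
ee_rot: [1.368, 2.828, 0.001]
contact_force: [-0.1, 0.2, -0.5]
finger_gap: 0.244
grasp_force: 30.0
time: 34.55
tcp_pos: [0.5911, 0.2044, -0.0027]
ee_rot: [1.368, 2.827, 0.001]
contact_force: [0.6, 0.0, -0.9]
finger_gap: 0.238
grasp_force: 30.0
time: 34.8
tcp_pos: [0.5906, 0.2042, -0.0042]
ee_rot: [1.368, 2.828, 0.0]
contact_force: [0.2, -0.3, -1.6]
finger_gap: 0.236
grasp_force: 30.0
time: 35.05
tcp_pos: [0.5905, 0.2042, -0.0054]
ee_rot: [-1.368, -2.828, 0.0]
contact_force: [-0.1, -0.0, -1.5]
finger_gap: 0.243
grasp_force: 30.0
```

```bash
python3 -m creep '[0,0,0.1,0,0,0,0.1,0,0,0,0.1,0]'; python3 -m creep '[0,0,0.1,0,0,0,0.1,0,0,0,0.1,0]'
```

```text
time: 35.3
tcp_pos: [0.5907, 0.2043, -0.006]
ee_rot: [1.368, 2.828, 0.0]
contact_force: [-0.9, -1.0, 4.0]
finger_gap: 0.24
grasp_force: 30.0
time: 35.55
tcp_pos: [0.5908, 0.2043, -0.0061]
ee_rot: [1.368, 2.827, -0.0]
contact_force: [-4.5, -2.1, 11.1]
finger_gap: 0.242
grasp_force: 30.0
```

Seated. Release, rise, move aside and check all four numerically with the top camera.

```bash
python3 -m creep '[0,0,0,0,0,0,0,0,0,0,0,0,0,0,0,0,0,0,0,0]' 5; python3 -m creep '[0,0,-1,0,0,0,-3,0,0,0,-6,0,0,0,-9,0,0,0,-12,0,0,0,-15,0,0,0,-18,0,0,0,-20,0]'; python3 -m creep '[-3,-2.5,0,0,-6,-5,0,0,-9,-7.5,0,0,-12,-10,0,0,-15,-12.5,0,0,-18,-15,0,0,-21,-17.5,0,0,-23,-19,0,0]'; python3 - <<'E'
from h import *
g=get_image("top"); im=g["pixels"][:,:,::-1]; a=cv2.imread("pics/top0.png")
pads=np.array([[.4838,.3404],[.5194,.2942],[.5552,.2479],[.5904,.2024]])
for p,d,h in zip(pads,(46,38,30,22),(.05,.046,.042,.038)):
    R0=cv2.cvtColor(im,cv2.COLOR_BGR2GRAY); u=proj(g,[*p,.012+h])[0]; r=14;x,y=u.round().astype(int)
    c=cv2.resize(R0[y-r:y+r,x-r:x+r],None,fx=6,fy=6,interpolation=cv2.INTER_CUBIC)
    rad=d/2000*g["fx"]/(g["xyz"][2]-.012-h)
    H=cv2.HoughCircles(c,cv2.HOUGH_GRADIENT,1.5,30,param1=80,param2=12,minRadius=int(rad*6*.85),maxRadius=int(rad*6*1.15))
    if H is None: print(d,"none"); continue
    q=(H[0,:2,:2]+.5)/6-.5+[x-r,y-r]; w=ray(g,q,[.012+h]*len(q))[:,:2]; print(d,u.round(1),q.round(1).tolist(),"off mm",((w-p)*1000).round(1).tolist())
for n,(x,y) in dict(tape=(364,152),knob=(429,150)).items():
    print(n,cv2.minMaxLoc(cv2.matchTemplate(im[y-24:y+24,x-24:x+24],a[y-16:y+16,x-16:x+16],cv2.TM_CCOEFF_NORMED))[1::2])
E
```

```text
time: 35.97
tcp_pos: [0.5905, 0.2042, -0.0075]
ee_rot: [-1.368, -2.828, 0.0]
contact_force: [0.8, -0.5, 0.3]
finger_gap: 0.563
grasp_force: 0.0
time: 36.63
tcp_pos: [0.5913, 0.205, 0.1966]
ee_rot: [1.367, 2.826, 0.004]
contact_force: [1.0, 0.2, -0.6]
finger_gap: 0.569
grasp_force: 0.0
time: 37.3
tcp_pos: [0.5837, -0.0992, 0.1932]
ee_rot: [1.373, 2.825, -0.004]
contact_force: [-0.1, -0.3, -0.8]
finger_gap: 0.567
grasp_force: 0.0
46 [223.9 245.5] [[227.7, 245.5], [222.5, 245.2]] off mm [[-0.0, -9.8], [0.8, 3.8]]
38 [242.1 231.3] [[245.5, 233.5], [240.7, 230.7]] off mm [[-5.7, -8.7], [1.6, 3.5]]
30 [260.1 217.1] [[258.2, 217.5], [261.2, 221.7]] off mm [[-0.8, 5.0], [-12.0, -2.7]]
22 [277.8 203.3] [[276.2, 203.5], [284.5, 203.2]] off mm [[-0.4, 4.1], [-0.3, -17.3]]
tape (0.8712464570999146, (8, 8))
knob (0.5893127918243408, (8, 8))
```

A circle fit on each pad lies within about 5 mm of its centre in the top view, against a 14 mm tolerance. Sockets 46 and 38 also have a second, weaker candidate at about 10 mm, but the wrist views already showed 46 centred on its pad. Template matching puts the tape and knob at zero shift. Handing in.

```bash
python3 -m creep '[0,0,0,0,0,0,0,0,0,0,0,0,0,0,0,0]'; python3 -c "
from rig import arm
print(arm.sign_off())"
```

```text
time: 37.68
tcp_pos: [0.5845, -0.0919, 0.1931]
ee_rot: [1.364, 2.83, 0.001]
contact_force: [-0.4, 0.4, 0.1]
finger_gap: 0.571
grasp_force: 0.0
the job is handed in; nothing more can be done
None
```

I handed the job in at 37.7 s with the four sockets on their pads, largest by the handle to smallest farthest, each about 5 mm or less from its pad centre by the best circle fits and the tape and knob unmoved; sign-off gave no verdict, and I never viewed a picture of 38, 30 or 22 after release, so their standing upright is inferred from the contact forces at set-down.

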